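# Find the hidden lock-bar socket with the locking pin

### The arm

A 6-joint arm with a two-finger parallel gripper is mounted at the origin on the work surface. World frame = base frame: x ahead of the robot, y to its left, z up, the work surface at z = 0. Lengths are in m, angles in rad, forces in N, time in s.
With the tool pointing down it reaches from about 0.25 to 0.775 m from the base axis. Payload 8.9 kg.
Tool frame: the origin (TCP) lies midway between the tips of the shut fingers; the grasp point (between the pads) lies 19 mm behind it (pinch_z is the distance from the TCP to the grasp point, in m); x points along the fingers, y is the direction in which the jaws open and shut, and the axes are right-handed (so a half turn about x gives the same grasp; the last joint's range is limited). The gripper opens to 85 mm and grips with 20 to 120 N. Pads are 22 mm wide; open, the fingers measure 114 mm over their backs; the gripper's body (76 mm by 85 mm) begins 54 mm behind the grasp point. The pads swing forward as they close: fully open they stand 13 mm farther back than shut.
Start: joints at [1.033, 0.291, -0.153, 1.127, 0, 1.431], TCP at [0.204, 0.484, 0.203] pointing down, gripper open.
Joint ranges: [-2.52, 2.52], [-0.91, 1.74], [-1.3, 1.37], [-1.96, 2.02], [-1.52, 1.47], [-3.14, 3.14]. Speed limits (rad/s): [2.22, 2.22, 2.79, 3.14, 3.14, 3.14].

### API

Orientations are given as a unit quaternion [x, y, z, w].
In Python, from cell import state, grab_frame, camera_info, sign_off, find_in, regions_of, mark_of, pinch_z gives the robot as it stands. The module is installed in compiled form; this text tells all that it offers.
- The arm moves only by the shell command python3 -m handwheel 'ROWS' [FORCE]. ROWS is JSON, a list of rows, each an object with "gripper": the opening, from -1 (shut) to 1 (fully open), so that 0 is half open; "delta_pos": the shift along the tool's x, y, z in m, a list of three; "roll": the turn about the tool's x in degrees. In form: [{"gripper": gripper, "delta_pos": [dx, dy, dz], "roll": roll}, ...]. A call has 1 to 12 rows; each row shifts and turns the pose as measured when the row begins, along the tool's axes as they then stand; what a row does not reach is not made up. A row lasts 1/8 s, in which the tool goes at most 62.5 mm and 10.7 degrees, less where a joint would pass 70% of its speed; a pose out of reach is approached as far as the arm can. A call with a gripper value outside its range is refused whole. The fingers move at their own pace and stop on an object; FORCE is the grip in N (left out, the last holds). Time passes only in rows, so rows that do not move let the fingers close. It gives the time, the measured TCP pose, the force and the opening at its end, in the units of the state.
- state(): the state, without advancing time (a new reading comes with each control period).
- grab_frame(name): name is "scene" or "top"; returns the picture (384x512x3 uint8, red, green, blue); there is no depth.
- camera_info(name): a dict with "fovy" (degrees; the focal length in pixels is half the picture's height over the tangent of half this angle, whatever the lens; pixels are square), "cx", "cy" (the principal point, pixels), "rvec" (rotation vector, rad) and "tvec" (3), from world to camera coordinates, as OpenCV has them. Camera axes: x right, y down, z forward; pixel columns grow to the right and rows downward; lengths in m; the calibration is good to about 2 mm. A picture is of the moment at which its call begins. camera_info takes no time and is no camera call.
- sign_off(): hands the job in, once; it reports no verdict.
Trained networks look in the newest picture that a camera, given by its name, has taken for a name from the list of things; names that differ only in an ending like _2 or _b are one class to them, and where a whole thing is asked for, a point or a joint stands for the part that bears it (a point fixed in the world has none). Each returns a list of dicts, best first, with "conf" (0 to 1); they miss things now and then, are a little off and sometimes report something else, mostly with a low value. They report only what shows in the picture. A call takes as long as a camera call. They do not tell look-alikes from the thing itself.
- find_in(camera, query): "position" ([column, row] in pixels, amid what is visible of it).
- regions_of(camera, query): "mask" (384x512 bool, what is visible of it) and "position" ([column, row] in pixels, amid what is visible of it).
- mark_of(camera, query): "position" ([column, row] in pixels: a listed point, or the origin of a listed thing).
The state is a dict: "time": time; "qpos": joint angles; "qvel": joint speeds; "joint_torque": joint torques, N m; "ee_pos": TCP position; "orientation": TCP orientation; "wrist_force": force on the tool from outside, world axes, zero at the start; "torque": the same for the moment, N m; "grip_width": finger opening in m.
Only numpy, scipy, OpenCV 4.12 (cv2) and the standard library are available. Lean on these libraries where they do the work, as an engineer would, in place of code of your own. Each camera call takes 0.05 s, during which the arm holds its last target.

### The job

Lock the bin carrier for stocktaking: take the square-handled locking pin out of the pin stand, set its tip down on the bar in the wide end of the lock rail's slot, and slide it along the slot with light pressure until it drops into the bar's hidden socket. Leave it fully home and upright, its collar flat on the cover, and let go. Do not force the pin, and leave the other two pins and the loose parts on the bench where they are.

Things in the scene. Friction and masses are not known exactly. Their poses are not given: they have to be found in the camera images.
- pin: The locking pin, rigid, about 0.18 kg, upright in the stand: round foot 12 mm in diameter, 20 mm long, tip chamfered 1.5 mm; above it a round collar 28 mm in diameter, 5 mm thick; above that a plain square handle 18 x 18 mm, 50 mm tall. 75 mm in all. Origin: centre of the foot's lower end; z up along the pin; x and y square to the handle's faces.
- pin_grip (a point): Centre of the locking pin's square handle, 50 mm above the tip, 25 mm above the collar's top face. Axes as the pin's.
- pin_tip (a point): Centre of the lower end of the locking pin's foot. Axes as the pin's.
- rail: The lock rail, fixed: grey housing 76 (x) x 260 (y) x 56 mm with a steel cover 4 mm thick. Origin: centre of its underside, z up; cover top z = 56 mm. A slot runs along y at x = 0 through the cover, wide at its +y end. Under it lies a sprung bar with the hidden socket. Home, the pin's collar lies on the cover, its tip at z = 36 mm; its weight keeps it home. The pin must not load the rail by more than 25 N.
- slot_mouth (a point): Centre of the slot's wide end, at the cover's top face (rail's x = 0, y = +47, z = 56 mm), axes as the rail's. The wide end is 28 mm across x and 30 mm long in y; towards -y it funnels, at y = +30 mm, into the narrow slot, 16 mm across x.
- slot_end (a point): The middle of the narrow slot's closed end at the cover's top face (rail's x = 0, y = -58, z = 56 mm), axes as the rail's. The socket's centre lies somewhere between y = -41 and +16 mm in the rail's frame, different each time.
- bar_top (a point): Fixed point under the slot (rail's x = 0, y = 0, z = 52 mm) on the height of the bar's flat top. The bar starts to sink at about 1.5 N, then 1 mm per 2 N, at most 6 mm; sideways it is rigid. Its socket is a 15 mm gap (along y), as wide as the slot, closed flush by a weak shutter (under 1 N) of the same steel, so unseen. A foot slid along drops in and catches on the far edge.
- stand: The pin stand, a fixed wooden block 64 mm (its x) by 210 mm (its y) and 40 mm tall. Origin: centre of its underside; z up. Three round 14 mm holes 30 mm deep lie at x = 0, y = -70, 0 and +70 mm; in each stands a pin, collar on the block's top. The pins' places are exchanged each time.
- ball_pin_mid (a point): Another pin in the stand, to be left there: same foot and collar, with a ball head 30 mm in diameter, 71 mm tall in all. The point lies on its axis 35 mm above its tip.
- disc_pin_mid (a point): Another pin in the stand, to be left there: same foot and collar, with a flat disc head 38 mm in diameter, 56 mm tall in all. The point lies on its axis 35 mm above its tip.
- spring_bolt: Loose part to leave alone: steel spring bolt, plate 34 x 75 mm with a 105 mm rod along its y, 36 mm tall at most. Origin: centre of its underside.
- hinge: Loose part to leave alone: flat aluminium hinge 64 x 60 mm, 10 mm tall. Origin: centre of its underside.
- carton: Closed cardboard carton to leave alone, 90 x 130 x 55 mm. Origin: centre of its underside.
- bushing: Loose brass bushing to leave alone, 32 mm in diameter, 22 mm tall. Origin: centre of its underside.
There are look-alikes about, which are no part of the job. There is more than one size of the stand; the one meant has the size given above.

How it is judged:
By the outcome, as a careful person would: the job done as asked, in the order asked, and still so for the second after the job is handed in, with the robot touching nothing.
It also fails if it takes over 64 s, if anything falls off the work surface, if the arm or the gripper's body presses on something with over 40 N, if the wrist force passes 120 N, or if a joint passes its speed limit or range.

## Working session

There is one attempt and no reset: what is moved stays moved. The work goes in short steps, Python scripts to look and compute and a shell command to move; the robot and the scene stay as the last step left them, time stands still between calls to the robot, and variables do not carry over. Pictures are saved under pics/ and viewed, and the job is handed in when it is done.

```bash
mkdir -p pics
cat > h.py <<'E'
import numpy as np, cv2
from cell import *
def cam(n):
    c=camera_info(n); f=192/np.tan(np.radians(c['fovy'])/2)
    K=np.array([[f,0,c['cx']],[0,f,c['cy']],[0,0,1]]); R=cv2.Rodrigues(np.array(c['rvec'],float))[0]
    return K,R,np.array(c['tvec'],float).ravel(),c
def ray(n,uv,z):
    K,R,t,c=cam(n); d=R.T@np.linalg.inv(K)@np.array([uv[0],uv[1],1.]); o=-R.T@t
    return o+d*(z-o[2])/d[2]
def proj(n,p):
    K,R,t,c=cam(n); q=K@(R@np.array(p,float)+t); return q[:2]/q[2]
def save(n,fn,crop=None,s=1):
    im=grab_frame(n); 
    o=im if crop is None else im[crop[1]:crop[3],crop[0]:crop[2]]
    o=cv2.resize(o,None,fx=s,fy=s,interpolation=cv2.INTER_CUBIC)
    cv2.imwrite(fn,o[:,:,::-1]); return im
E
python3 - <<'E'
from h import *
for n in('scene','top'):
    save(n,f'pics/{n}0.png',s=1.5); K,R,t,c=cam(n); print(c, -R.T@t)
    for q in('pin','pin_grip','rail','slot_mouth','slot_end','stand','ball_pin_mid','disc_pin_mid'):
        print(n,q,[(np.round(m['position'],1).tolist(),round(m['conf'],2)) for m in mark_of(n,q)])
print(state(), pinch_z if not callable(pinch_z) else pinch_z())
E
```

```text
{'fovy': 51.65073866679627, 'cx': 255.0467749461265, 'cy': 193.1758514049352, 'rvec': array([ 1.18734412,  2.56876385, -0.69933205]), 'tvec': array([ 0.3100157 , -0.26588346,  1.23420263])} [0.85707265 0.31440705 0.92554555]
scene pin [([314.1, 274.7], 0.55)]
scene pin_grip [([317.1, 269.7], 0.61)]
scene rail [([182.7, 186.3], 0.55)]
scene slot_mouth [([195.2, 185.5], 0.57)]
scene slot_end [([166.4, 163.0], 0.81)]
scene stand [([285.4, 262.5], 0.68), ([382.5, 246.7], 0.56)]
scene ball_pin_mid [([263.7, 236.7], 0.68), ([316.1, 269.7], 0.59), ([194.2, 183.7], 0.42)]
scene disc_pin_mid [([293.7, 255.0], 0.51)]
{'fovy': 54.440352515367394, 'cx': 257.04484352238086, 'cy': 188.1234002172651, 'rvec': array([ 2.17241104, -2.19777873,  0.11590154]), 'tvec': array([-0.03433319,  0.49555672,  1.21381651])} [ 0.38690532 -0.01696229  1.25304522]
top pin [([179.7, 175.8], 0.61), ([179.1, 175.4], 0.59), ([326.3, 169.5], 0.16)]
top pin_grip [([176.3, 175.9], 0.54), ([193.8, 171.3], 0.27)]
top rail [([305.4, 174.0], 0.75)]
top slot_mouth [([290.0, 168.2], 0.85), ([197.7, 175.7], 0.36)]
top slot_end [([322.7, 167.7], 0.64)]
top stand [([198.0, 175.3], 0.77)]
top ball_pin_mid [([219.8, 174.0], 0.6)]
top disc_pin_mid [([197.9, 174.0], 0.64), ([282.1, 219.7], 0.58)]
{'time': 0.9, 'qpos': array([ 1.03268526e+00,  2.90712819e-01, -1.53365191e-01,  1.12670802e+00,
        2.63764363e-05,  1.43149925e+00]), 'qvel': array([-0.00049795,  0.00117382, -0.00076055, -0.00130882,  0.00150447,
        0.0006984 ]), 'joint_torque': array([ 2.80758341e-04, -5.37018049e+01,  3.31640303e+01,  1.64644262e-03,
       -3.29356517e-04, -1.05584499e-05]), 'ee_pos': array([0.20386522, 0.48381798, 0.20291145]), 'orientation': array([ 0.14007598,  0.69310249, -0.14006292,  0.69308732]), 'wrist_force': array([-0.24802508,  0.25142733, -0.20793945]), 'torque': array([-0.01279717, -0.00873311, -0.04344265]), 'grip_width': 0.08492315581842161} 0.0187
```

View pics/scene0.png

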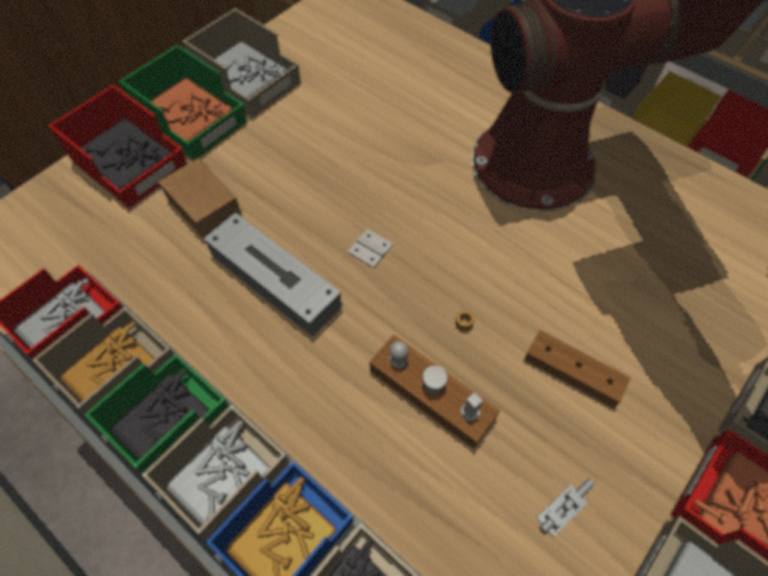

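View pics/top0.png

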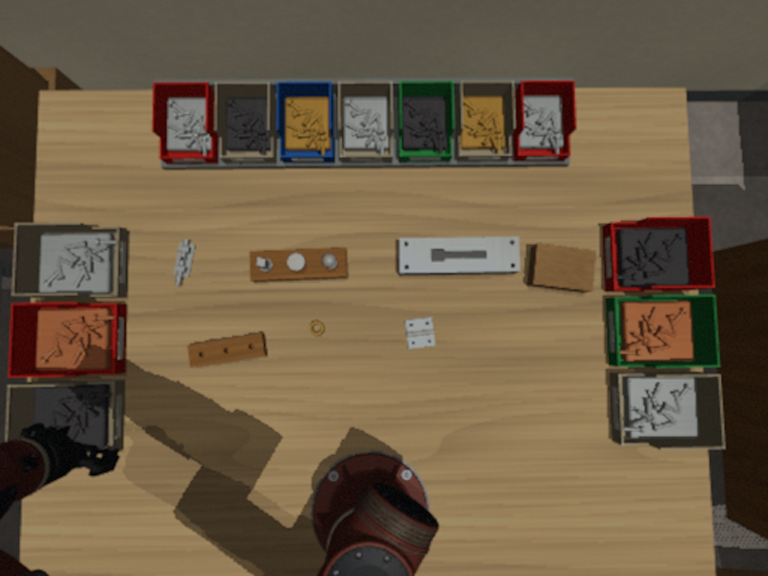

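Candidates for the pin, in top-view pixels: square head at (176,176), white disc at (198,174), ball at (220,174). There is also an empty, smaller stand at (151,233). I choose the square head and will check it in a crop, fitting the stand and rail boxes to the masks.

```bash
cat > fit.py <<'E'
from h import *
from scipy.optimize import minimize
def box(p,L):
    x,y,a=p; c,s=np.cos(a),np.sin(a)
    return [[x+c*i*L[0]/2-s*j*L[1]/2, y+s*i*L[0]/2+c*j*L[1]/2, k*L[2]] for i in(-1,1) for j in(-1,1) for k in(0,1)]
def sil(n,p,L):
    h=cv2.convexHull(np.array([proj(n,q) for q in box(p,L)],np.float32))
    m=np.zeros((384*4,512*4),np.uint8); cv2.fillConvexPoly(m,np.round((h+.5)*4*16-8).astype(np.int32),1,shift=4)
    return cv2.resize(m.astype(np.float32),(512,384),interpolation=cv2.INTER_AREA)
def fit(masks,p0,L):
    def cost(v):
        p=[v[0]/100,v[1]/100,v[2]/20]
        r=0
        for n,m in masks.items():
            s=sil(n,p,L); r+=1-np.minimum(s,m).sum()/np.maximum(s,m).sum()
        return r
    v=np.array([p0[0]*100,p0[1]*100,p0[2]*20])
    for k in range(2): v=minimize(cost,v,method='Nelder-Mead',options=dict(initial_simplex=[v,v+[1,0,0],v+[0,1,0],v+[0,0,1]],xatol=.003,fatol=1e-5)).x
    return [v[0]/100,v[1]/100,v[2]/20],cost(v)
E
python3 - <<'E'
from fit import *
ims={n:save(n,f'pics/{n}1.png',(140,150,300,200) if n=='top' else (230,210,350,310),5) for n in('top','scene')}
for name,L,p0,uvs in(('stand',(.064,.21,.04),None,{'top':(198,175),'scene':(287,262)}),('rail',(.076,.26,.056),None,{'top':(305,170),'scene':(182,183)})):
    ms={}
    for n in('top','scene'):
        rs=regions_of(n,name); 
        for r in rs: print(name,n,r['conf'],np.round(r['position'],1),r['mask'].sum())
        r=min(rs,key=lambda r:np.hypot(*(np.array(r['position'])-uvs[n])))
        m=r['mask'].astype(np.uint8)
        if name=='stand': m=cv2.morphologyEx(m,cv2.MORPH_CLOSE,np.ones((15,15),np.uint8))
        ms[n]=m.astype(np.float32); cv2.imwrite(f'pics/m_{name}_{n}.png',m*255)
    p0=ray('top',uvs['top'],L[2]); 
    print(name,'both',fit(ms,[p0[0],p0[1],0],L))
    for n in ms: print(n,fit({n:ms[n]},[p0[0],p0[1],0],L))
for n in('top','scene'):
  for q in('pin_grip','pin','pin_tip'):
    for f in(find_in,mark_of): print(n,q,f.__name__,[(np.round(m['position'],1).tolist(),round(m['conf'],2)) for m in f(n,q)])
E
```

```text
stand top 0.67 [201.2 176.5] 1078
stand top 0.61 [151.1 231.7] 794
stand top 0.54 [177.6 176.3] 67
stand scene 0.88 [384.6 244.2] 1688
stand scene 0.86 [287.3 264. ] 2137
stand scene 0.45 [313.7 271.1] 133
stand both ([np.float64(0.5361226935806459), np.float64(0.15214845832394525), np.float64(0.01691157191531739)], np.float32(0.12385136))Traceback (most recent call last):
  File "<stdin>", line 14, in <module>
  File "fit.py", line 18, in fit
    for k in range(2): v=minimize(cost,v,method='Nelder-Mead',options=dict(initial_simplex=[v,v+[1,0,0],v+[0,1,0],v+[0,0,1]],xatol=.003,fatol=1e-5)).x
                         ~~~~~~~~^^^^^^^^^^^^^^^^^^^^^^^^^^^^^^^^^^^^^^^^^^^^^^^^^^^^^^^^^^^^^^^^^^^^^^^^^^^^^^^^^^^^^^^^^^^^^^^^^^^^^^^^^^^^^^^^^^^
    res = _minimize_neldermead(fun, x0, args, callback, bounds=bounds,
                               **options)
    fxr = func(xr)
    fx = function(np.copy(x), *(wrapper_args + args))
  File "fit.py", line 15, in cost
    s=sil(n,p,L); r+=1-np.minimum(s,m).sum()/np.maximum(s,m).sum()
  File "fit.py", line 7, in sil
    h=cv2.convexHull(np.array([proj(n,q) for q in box(p,L)],np.float32))
                               ~~~~^^^^^
  File "h.py", line 11, in proj
    K,R,t,c=cam(n); q=K@(R@np.array(p,float)+t); return q[:2]/q[2]
            ~~~^^^
  File "h.py", line 4, in cam
    c=camera_info(n); f=192/np.tan(np.radians(c['fovy'])/2)
ValueError: time passes only in moves, steps and waits
```

Run:
```python
import cv2,numpy as np
a=cv2.imread('pics/top1.png');b=cv2.imread('pics/scene1.png');print(a.shape,b.shape)
w=max(a.shape[1],b.shape[1]);p=lambda i:cv2.copyMakeBorder(i,0,0,0,w-i.shape[1],cv2.BORDER_CONSTANT)
cv2.imwrite('pics/c1.png',cv2.resize(np.vstack([p(a),p(b)]),None,fx=.78,fy=.78))
```

```text
(250, 800, 3) (500, 600, 3)
```

View pics/c1.png

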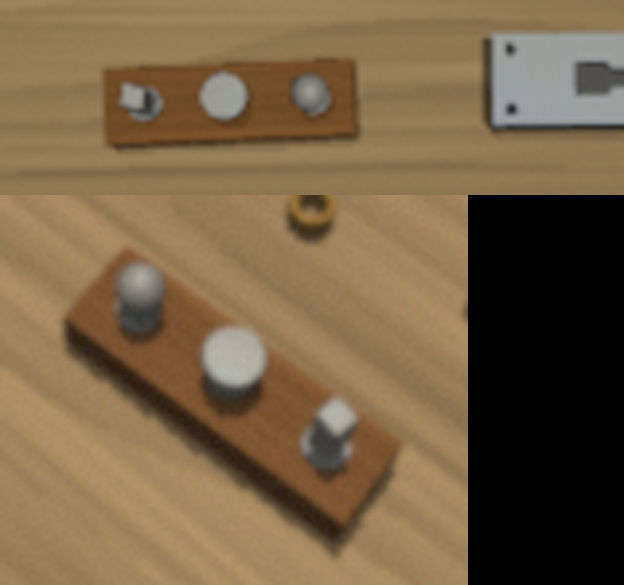

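The crops show the square-handled pin at top (176,175) and scene (316,268), standing at the stand's +y end. The disc is in the middle and the ball is at the -y end. The handle is yawed relative to the stand. I'll cache the calibration before fitting again.

```bash
python3 - <<'E'
import pickle
from cell import *
pickle.dump({n:camera_info(n) for n in('top','scene')},open('cam.pkl','wb'))
E
sed -i 's/^def cam(n):/import pickle; CAM=pickle.load(open("cam.pkl","rb"))\ndef cam(n):/; s/c=camera_info(n);/c=CAM[n];/' h.py
python3 - <<'E'
from fit import *
import pickle
ims={n:grab_frame(n) for n in('top','scene')}; pickle.dump(ims,open('ims.pkl','wb'))
allm={}
for name,L,uvs in(('stand',(.064,.21,.04),{'top':(198,175),'scene':(287,262)}),('rail',(.076,.26,.056),{'top':(305,170),'scene':(182,183)})):
    for n in('top','scene'):
        rs=regions_of(n,name)
        if not rs: print('none',name,n); continue
        r=max(rs,key=lambda r:r['mask'].sum()/(1+np.hypot(*(np.array(r['position'])-uvs[n]))))
        m=r['mask'].astype(np.uint8); print(name,n,r['position'],m.sum())
        if name=='stand': m=cv2.morphologyEx(m,cv2.MORPH_CLOSE,np.ones((15,15),np.uint8))
        allm[name,n]=m.astype(np.float32)
for n in('top','scene'):
  for q in('pin_grip','pin_tip'):
    for f in(find_in,mark_of): print(n,q,f.__name__,[(np.round(m['position'],1).tolist(),round(m['conf'],2)) for m in f(n,q)])
pickle.dump(allm,open('masks.pkl','wb'))
for name,L,uv in(('stand',(.064,.21,.04),(198,175)),('rail',(.076,.26,.056),(305,170))):
    ms={n:allm[name,n] for n in('top','scene') if (name,n) in allm}
    p0=ray('top',uv,L[2]); print(name,'both',fit(ms,[p0[0],p0[1],0],L))
    for n in ms: print(n,fit({n:ms[n]},[p0[0],p0[1],0],L))
E
```

```text
stand top [200.8, 175.4] 1149
stand scene [288.5, 263.1] 2213
rail top [305.9, 172.8] 2003
rail scene [185.7, 180.9] 3141
top pin_grip call [([306.1, 173.1], 0.62)]
top pin_grip call [([175.6, 175.1], 0.42)]
top pin_tip call [([178.7, 172.7], 0.54)]
top pin_tip call [([177.8, 174.2], 0.42)]
scene pin_grip call [([315.6, 271.4], 0.46)]
scene pin_grip call [([316.0, 271.2], 0.68), ([308.2, 213.0], 0.47)]
scene pin_tip call [([315.0, 272.8], 0.52)]
scene pin_tip call [([314.2, 275.3], 0.67)]
stand both ([np.float64(0.5367732357599005), np.float64(0.1516091747801241), np.float64(0.030369956682286415)], np.float32(0.13383329))
top ([np.float64(0.536826444174823), np.float64(0.14938460981825166), np.float64(0.03924664830383851)], np.float32(0.04171139))
scene ([np.float64(0.536846691285126), np.float64(0.15470198811469682), np.float64(0.023341543474875406)], np.float32(0.06236571))
rail both ([np.float64(0.5503077783564012), np.float64(-0.19965060383508063), np.float64(0.004771702107449999)], np.float32(0.08854914))
top ([np.float64(0.5507395992208347), np.float64(-0.2002601390393282), np.float64(0.010490205442871455)], np.float32(0.037134886))
scene ([np.float64(0.5496205388048435), np.float64(-0.19714855468317963), np.float64(-0.004287613348369946)], np.float32(0.04065007))
```

```bash
cat > fit2.py <<'E'
from fit import *
ims=pickle.load(open('ims.pkl','rb'))
def poly(n,pts,shape=(384,512),S=8):
    h=np.array([proj(n,q) for q in pts]); m=np.zeros((384*S,512*S),np.uint8)
    cv2.fillPoly(m,[np.round(((h+.5)*S-.5)*16).astype(np.int32)],1,shift=4)
    return cv2.GaussianBlur(cv2.resize(m.astype(np.float32),(512,384),interpolation=cv2.INTER_AREA),(0,0),.7)
def T(p,l,z):
    c,s=np.cos(p[2]),np.sin(p[2]); return [[p[0]+c*a-s*b,p[1]+s*a+c*b,z] for a,b in l]
E
cat > slot.py <<'E'
from fit2 import *
slot=[(-.014,.062),(.014,.062),(.014,.036),(.008,.030),(.008,-.058),(-.008,-.058),(-.008,.036-.006),(-.014,.036)]
inner=[(-.03,.09),(.03,.09),(.03,-.09),(-.03,-.09)]
def cost(v,ns):
    p=[v[0]/100,v[1]/100,v[2]/20]; r=0
    for n in ns:
        g=ims[n].mean(2); w=poly(n,T(p,inner,.056),S=2)>.9; s=poly(n,T(p,slot,.056))
        r-=np.corrcoef(g[w],-s[w])[0,1]
    return r
for ns in(('top',),('scene',),('top','scene')):
    v=np.array([55.,-19.9,.1]); 
    r=minimize(cost,v,args=(ns,),method='Nelder-Mead',options=dict(initial_simplex=[v,v+[.4,0,0],v+[0,.4,0],v+[0,0,.4]],xatol=.003,fatol=1e-5)); v=r.x
    print(ns,[v[0]/100,v[1]/100,v[2]/20],r.fun)
a=ims['top'][150:200,255:355];cv2.imwrite('pics/ra.png',cv2.resize(a,None,fx=7,fy=7)[:,:,::-1])
b=ims['scene'][250:300,290:345];c=ims['top'][155:195,160:200]
f=lambda i:cv2.resize(i,(400,400),interpolation=cv2.INTER_CUBIC)
cv2.imwrite('pics/pb.png',np.hstack([f(b),f(c)])[:,:,::-1])
E
python3 slot.py
```

```text
('top',) [np.float64(0.5517952657881178), np.float64(-0.19921447469518605), np.float64(0.004108868715112544)] -0.9913928499999802
('scene',) [np.float64(0.5495795497162015), np.float64(-0.19814516213668082), np.float64(0.0027797525858982222)] -0.9919743636286329
('top', 'scene') [np.float64(0.5505681979197206), np.float64(-0.19853985210995387), np.float64(0.00345107177266253)] -1.9623403577293148
```

View pics/pb.png

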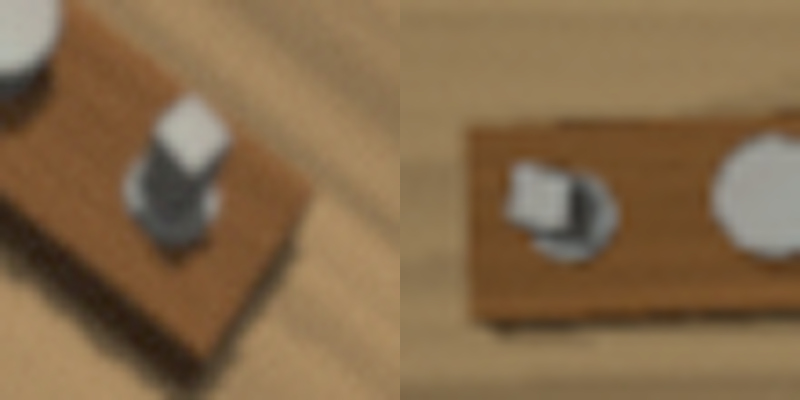

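View pics/ra.png

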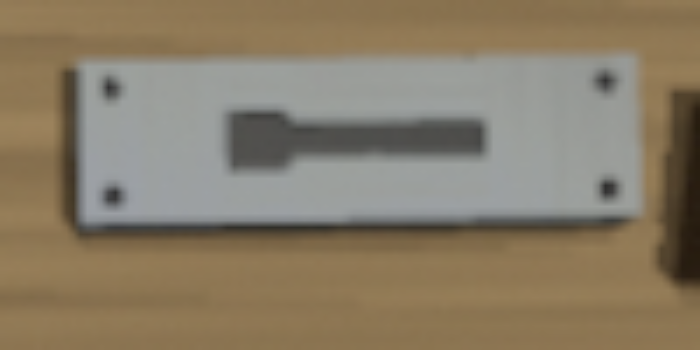

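```bash
cat > hand.py <<'E'
from fit2 import *
h=.009; sq=[(h,h),(h,-h),(-h,-h),(-h,h)]
circ=[(.014*np.cos(t),.014*np.sin(t)) for t in np.linspace(0,2*np.pi,32)]
def hull(n,pts):
    q=np.array([proj(n,x) for x in pts],np.float32); m=np.zeros((384,512),np.float32)
    S=8; M=np.zeros((80*S,80*S),np.uint8); return q
def lay(n,p,box):
    x0,y0,x1,y1=box; S=8
    M=np.zeros(((y1-y0)*S,(x1-x0)*S),np.uint8)
    def fill(pts,v):
        q=cv2.convexHull(np.array([proj(n,x) for x in pts],np.float32)).reshape(-1,2)
        cv2.fillConvexPoly(M,np.round(((q-[x0,y0]+.5)*S-.5)*16).astype(np.int32),v,shift=4)
    fill(T(p,circ,.04)+T(p,circ,.045),4); fill(T(p,circ,.045),1); fill(T(p,sq,.045)+T(p,sq,.095),2); fill(T(p,sq,.095),3)
    f=lambda k:cv2.GaussianBlur(cv2.resize((M==k).astype(np.float32),(x1-x0,y1-y0),interpolation=cv2.INTER_AREA),(0,0),.7).ravel()
    return np.stack([f(k) for k in(0,1,2,3,4)],1)
B={'top':(169,165,187,185),'scene':(300,258,328,286)}
def cost(v,ns):
    p=[v[0]/100,v[1]/100,v[2]/20]; r=0
    for n in ns:
        b=B[n]; A=lay(n,p,b); g=ims[n][b[1]:b[3],b[0]:b[2]].reshape(-1,3).astype(float)
        g=g-0; res=g-A@np.linalg.lstsq(A,g,rcond=None)[0]; r+=(res**2).mean()
    return r
for ns in(('top',),('scene',),('top','scene')):
    best=None
    for a in np.radians([-40,-25,-10,5,20,35]):
        v=np.array([53.5,22.1,a*20]); 
        r=minimize(cost,v,args=(ns,),method='Nelder-Mead',options=dict(initial_simplex=[v,v+[.4,0,0],v+[0,.4,0],v+[0,0,2]],xatol=.003,fatol=1e-4)); v=r.x
        if best is None or r.fun<best[0]: best=(r.fun,v[0]/100,v[1]/100,np.degrees(v[2]/20))
    print(ns,best)
E
python3 hand.py
```

```text
('top',) (np.float64(172.7146472788726), np.float64(0.5347667005357836), np.float64(0.22101667081450457), np.float64(-10.73482059074078))
('scene',) (np.float64(238.80494914498684), np.float64(0.5341276126583459), np.float64(0.2222748952483778), np.float64(-5.250855956134127))
('top', 'scene') (np.float64(426.59474242317197), np.float64(0.5346195819348243), np.float64(0.22168382830803665), np.float64(-7.437503441983868))
```

```bash
cat > go.py <<'E'
import numpy as np,sys
from cell import state
from scipy.spatial.transform import Rotation as Ro
def go(tgt,yaw):
    s=state(); R=Ro.from_quat(s['orientation']).as_matrix(); p=np.array(s['ee_pos'])
    d=np.array(tgt)-p; print('tcp',np.round(p,4),'t',s['time'],'tool-frame d mm',np.round(R.T@d*1000,1),'world d',np.round(d*1000,1))
    j=np.degrees(np.arctan2(R[1,1],R[0,1])); print('jaw ang',round(j,1),'tool z',np.round(R[:,2],3),'x',np.round(R[:,0],3),'need d(jaw)',round((yaw-j+90)%180-90,1))
    print('F',np.round(s['wrist_force'],2),'w',round(s['grip_width'],4),'q',np.round(s['qpos'],2))
E
python3 -c "
from go import *
go([.5346,.2217,.15],-8)"
```

```text
tcp [0.2039 0.4838 0.2029] t 1.8 tool-frame d mm [  52.9 -113.1  406.6] world d [ 330.7 -262.1  -52.9]
jaw ang 67.2 tool z [ 0.922 -0.388 -0.   ] x [-0. -0. -1.] need d(jaw) -75.2
F [ 0.2   0.93 -0.14] w 0.0854 q [ 1.03  0.29 -0.15  1.13  0.    1.43]
```

```bash
python3 -m handwheel '[{"gripper":1,"delta_pos":[0,-0.014,0.05],"roll":0},{"gripper":1,"delta_pos":[0,-0.014,0.05],"roll":0},{"gripper":1,"delta_pos":[0,-0.014,0.05],"roll":0},{"gripper":1,"delta_pos":[0,-0.014,0.05],"roll":0},{"gripper":1,"delta_pos":[0,-0.014,0.05],"roll":0},{"gripper":1,"delta_pos":[0,-0.014,0.05],"roll":0},{"gripper":1,"delta_pos":[0,-0.014,0.05],"roll":0},{"gripper":1,"delta_pos":[0,-0.014,0.05],"roll":0}]' 40
python3 -c "
from go import *
go([.5346,.2217,.15],-8)"
```

```text
time: 2.8
ee_pos: [0.5376, 0.2209, 0.2035]
orientation: [0.139, 0.693, -0.137, 0.694]
wrist_force: [0.2, 0.4, 0.5]
grip_width: 0.0856
tcp [0.5376 0.2209 0.2035] t 2.8 tool-frame d mm [53.5 -0.6 -3.1] world d [ -3.    0.8 -53.5]
jaw ang 67.6 tool z [ 0.924 -0.382  0.001] x [ 0.002  0.003 -1.   ] need d(jaw) -75.6
F [0.25 0.41 0.51] w 0.0856 q [0.26 0.4  0.   1.17 0.   0.65]
```

```bash
python3 -m handwheel '[{"gripper":1,"delta_pos":[0,0,0],"roll":9.5},{"gripper":1,"delta_pos":[0,0,0],"roll":9.5},{"gripper":1,"delta_pos":[0,0,0],"roll":9.5},{"gripper":1,"delta_pos":[0,0,0],"roll":9.5},{"gripper":1,"delta_pos":[0,0,0],"roll":9.5},{"gripper":1,"delta_pos":[0,0,0],"roll":9.5},{"gripper":1,"delta_pos":[0,0,0],"roll":9.5},{"gripper":1,"delta_pos":[0,0,0],"roll":9.5}]'
python3 -c "
from go import *
go([.5346,.2217,.15],-8)"
```

```text
time: 3.8
ee_pos: [0.541, 0.2169, 0.2021]
orientation: [0.547, 0.449, -0.546, 0.449]
wrist_force: [-0.4, -0.6, 0.2]
grip_width: 0.0855
tcp [0.541  0.2169 0.2021] t 3.8 tool-frame d mm [52.1 -7.2 -3.3] world d [ -6.4   4.8 -52.1]
jaw ang -11.2 tool z [-0.194 -0.981 -0.002] x [ 0.001  0.002 -1.   ] need d(jaw) 3.2
F [-0.39 -0.58  0.23] w 0.0855 q [0.26 0.4  0.   1.17 0.   2.02]
```

```bash
python3 -m handwheel '[{"gripper":1,"delta_pos":[0.0,-0.0072,-0.0033],"roll":-3.2},{"gripper":1,"delta_pos":[0.03,0,0],"roll":0},{"gripper":1,"delta_pos":[0.02,0,0],"roll":0},{"gripper":1,"delta_pos":[0,0,0],"roll":0}]'
python3 -c "
from go import *
go([.5346,.2217,.053],-8)
from h import *
save('top','pics/t2.png',(130,130,260,230),3);save('scene','pics/s2.png',(230,180,380,310),3)
a=cv2.imread('pics/t2.png');b=cv2.imread('pics/s2.png');a=cv2.copyMakeBorder(a,0,90,0,0,0)
cv2.imwrite('pics/c2.png',cv2.resize(np.hstack([a,b]),None,fx=.95,fy=.95))
"
```

```text
time: 4.3
ee_pos: [0.5348, 0.2219, 0.1513]
orientation: [0.535, 0.464, -0.533, 0.464]
wrist_force: [1.0, -0.2, 0.4]
grip_width: 0.0855
tcp [0.5348 0.2219 0.1513] t 4.3 tool-frame d mm [98.3 -0.4  0.5] world d [ -0.2  -0.2 -98.3]
jaw ang -8.1 tool z [-0.14  -0.99  -0.002] x [ 0.002  0.002 -1.   ] need d(jaw) 0.1
F [ 1.05 -0.16  0.39] w 0.0855 q [ 0.27  0.42 -0.1   1.05  0.    1.98]
```

View pics/c2.png

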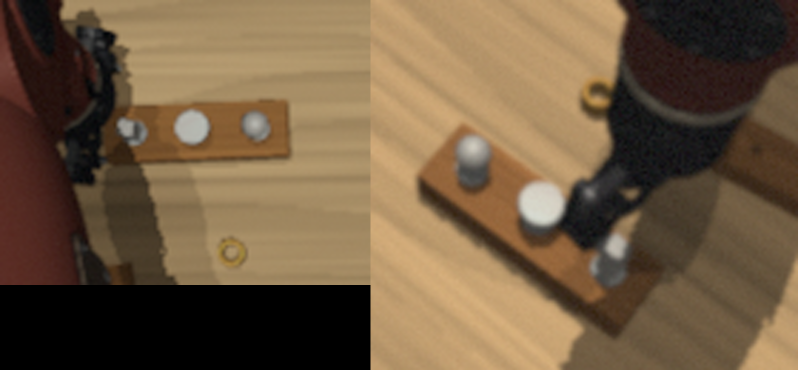

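The view shows the jaws straddling the square pin, which is at scene crop (610,245). The disc and ball pins are clear. I'll descend.

```bash
python3 -m handwheel '[{"gripper":1,"delta_pos":[0.03,0,0],"roll":0},{"gripper":1,"delta_pos":[0.03,0,0],"roll":0},{"gripper":1,"delta_pos":[0.02,0,0],"roll":0},{"gripper":1,"delta_pos":[0.014,0,0],"roll":0},{"gripper":1,"delta_pos":[0,0,0],"roll":0}]'
python3 -c "
from go import *
go([.5346,.2217,.053],-8)
from h import *
save('scene','pics/s3.png',(230,180,380,310),4)"
```

```text
time: 5.03
ee_pos: [0.5414, 0.2237, 0.0621]
orientation: [0.539, 0.462, -0.529, 0.465]
wrist_force: [-0.0, 0.3, 0.7]
grip_width: 0.0855
tcp [0.5414 0.2237 0.0621] t 5.025 tool-frame d mm [ 9.  -6.6  3. ] world d [-6.8 -2.  -9.1]
jaw ang -8.1 tool z [-0.141 -0.99  -0.007] x [ 0.014  0.005 -1.   ] need d(jaw) 0.1
F [-0.    0.29  0.67] w 0.0855 q [ 0.27  0.5  -0.22  0.83  0.    1.98]
```

View pics/s3.png

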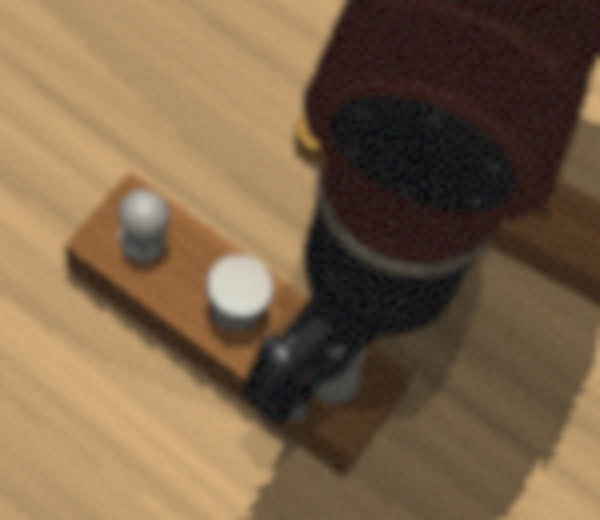

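```bash
python3 -m handwheel '[{"gripper":1,"delta_pos":[0.005,-0.0066,0.003],"roll":0},{"gripper":1,"delta_pos":[0.003,0,0],"roll":0},{"gripper":1,"delta_pos":[0,0,0],"roll":0}]'
python3 -c "
from go import *
go([.5346,.2217,.053],-8)"
```

```text
time: 5.45
ee_pos: [0.5359, 0.2221, 0.0562]
orientation: [0.54, 0.461, -0.528, 0.466]
wrist_force: [0.3, -0.8, -0.4]
grip_width: 0.0853
tcp [0.5359 0.2221 0.0562] t 5.45 tool-frame d mm [ 3.2 -1.2  0.6] world d [-1.3 -0.4 -3.2]
jaw ang -8.1 tool z [-0.14  -0.99  -0.009] x [ 0.018  0.006 -1.   ] need d(jaw) 0.1
F [ 0.32 -0.8  -0.39] w 0.0853 q [ 0.27  0.5  -0.25  0.8   0.    1.98]
```

```bash
python3 -m handwheel '[{"gripper":1,"delta_pos":[0.002,-0.0015,0.0005],"roll":0},{"gripper":0,"delta_pos":[0,0,0],"roll":0},{"gripper":-0.3,"delta_pos":[0,0,0],"roll":0},{"gripper":-0.5,"delta_pos":[0,0,0],"roll":0},{"gripper":-1,"delta_pos":[0,0,0],"roll":0},{"gripper":-1,"delta_pos":[0,0,0],"roll":0},{"gripper":-1,"delta_pos":[0,0,0],"roll":0},{"gripper":-1,"delta_pos":[0,0,0],"roll":0}]' 30
python3 -c "
from go import *
go([.5346,.2217,.053],-8)"
```

```text
time: 6.45
ee_pos: [0.5346, 0.222, 0.0546]
orientation: [0.541, 0.461, -0.527, 0.466]
wrist_force: [-0.4, -0.2, 0.8]
grip_width: 0.0171
tcp [0.5346 0.222  0.0546] t 6.45 tool-frame d mm [1.6 0.  0.3] world d [ 0.  -0.3 -1.6]
jaw ang -8.1 tool z [-0.14  -0.99  -0.009] x [ 0.019  0.007 -1.   ] need d(jaw) 0.1
F [-0.4  -0.24  0.82] w 0.0171 q [ 0.27  0.5  -0.26  0.8   0.    1.98]
```

```bash
python3 -m handwheel '[{"gripper":-1,"delta_pos":[-0.01,0,0],"roll":0},{"gripper":-1,"delta_pos":[-0.02,0,0],"roll":0},{"gripper":-1,"delta_pos":[-0.03,0,0],"roll":0},{"gripper":-1,"delta_pos":[-0.03,0,0],"roll":0},{"gripper":-1,"delta_pos":[-0.03,0,0],"roll":0},{"gripper":-1,"delta_pos":[0,0,0],"roll":0}]'
python3 -c "
from go import *
go([.5506,-.1515,.17],0)
from h import *
save('scene','pics/s4.png',s=1.5)"
```

```text
time: 7.2
ee_pos: [0.5317, 0.2208, 0.1799]
orientation: [0.54, 0.461, -0.528, 0.466]
wrist_force: [1.2, 0.4, -1.8]
grip_width: 0.0173
tcp [0.5317 0.2208 0.1799] t 7.2 tool-frame d mm [  7.9  70.9 366.1] world d [  18.9 -372.3   -9.9]
jaw ang -8.1 tool z [-0.141 -0.99  -0.009] x [ 0.018  0.006 -1.   ] need d(jaw) 8.1
F [ 1.16  0.4  -1.83] w 0.0173 q [ 0.27  0.38 -0.08  1.09  0.    1.98]
```

View pics/s4.png

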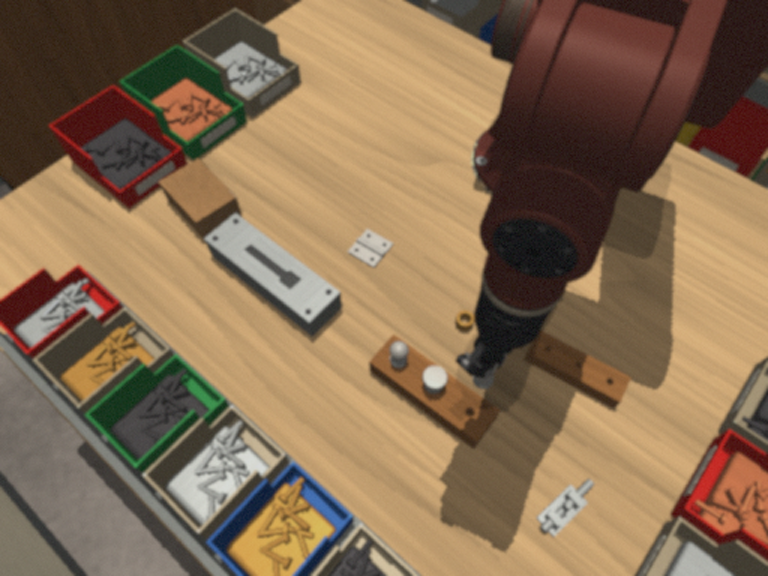

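```bash
python3 -m handwheel '[{"gripper":-1,"delta_pos":[0,0.006,0.03],"roll":0},{"gripper":-1,"delta_pos":[0,0.0085,0.044],"roll":0},{"gripper":-1,"delta_pos":[0,0.0085,0.044],"roll":0},{"gripper":-1,"delta_pos":[0,0.0085,0.044],"roll":0},{"gripper":-1,"delta_pos":[0,0.0085,0.044],"roll":0},{"gripper":-1,"delta_pos":[0,0.0085,0.044],"roll":0},{"gripper":-1,"delta_pos":[0,0.0085,0.044],"roll":0},{"gripper":-1,"delta_pos":[0,0.0085,0.044],"roll":0},{"gripper":-1,"delta_pos":[0,0.004,0.02],"roll":0},{"gripper":-1,"delta_pos":[0,0,0],"roll":-8}]'
python3 -c "
from go import *
go([.5506,-.1515,.17],0)"
```

```text
time: 8.5
ee_pos: [0.542, -0.1533, 0.1618]
orientation: [0.501, 0.504, -0.498, 0.497]
wrist_force: [-0.0, 0.4, -2.5]
grip_width: 0.0166
tcp [ 0.542  -0.1533  0.1618] t 8.5 tool-frame d mm [-8.2  8.6 -1.9] world d [8.6 1.8 8.2]
jaw ang 0.2 tool z [ 0.003 -1.    -0.009] x [-0.004  0.009 -1.   ] need d(jaw) -0.2
F [-0.02  0.38 -2.53] w 0.0166 q [-0.41  0.39 -0.11  1.07  0.01  1.16]
```

```bash
python3 -m handwheel '[{"gripper":-1,"delta_pos":[0.01,0.0086,-0.0019],"roll":0},{"gripper":-1,"delta_pos":[0.02,0,0],"roll":0},{"gripper":-1,"delta_pos":[0.015,0,0],"roll":0},{"gripper":-1,"delta_pos":[0,0,0],"roll":0}]'
python3 -c "
from go import *
go([.5506,-.1515,.1],0)
from h import *
ims={n:save(n,f'pics/{n}5.png',(255,140,355,200) if n=='top' else (130,130,270,250),5) for n in('top','scene')}
pickle.dump(ims,open('ims5.pkl','wb'))
for n in ims: print(n,[(np.round(m['position'],1).tolist(),round(m['conf'],2)) for m in mark_of(n,'pin_tip')],proj(n,[state()['ee_pos'][0],state()['ee_pos'][1],state()['ee_pos'][2]-.0346]))
"
```

```text
time: 9.0
ee_pos: [0.5502, -0.148, 0.1115]
orientation: [0.502, 0.504, -0.5, 0.494]
wrist_force: [0.5, -0.7, -1.6]
grip_width: 0.0172
tcp [ 0.5502 -0.148   0.1115] t 9.0 tool-frame d mm [11.5  0.5  3.7] world d [  0.4  -3.5 -11.5]
jaw ang -0.2 tool z [-0.003 -1.    -0.012] x [-0.008  0.012 -1.   ] need d(jaw) 0.2
F [ 0.52 -0.66 -1.55] w 0.0172 q [-0.4   0.45 -0.17  0.97  0.01  1.18]
top [] [291.35666853 168.55239523]
scene [([189.7, 182.6], 0.56), ([181.3, 179.6], 0.29)] [191.50996696 181.93562093]
```

View pics/scene5.png

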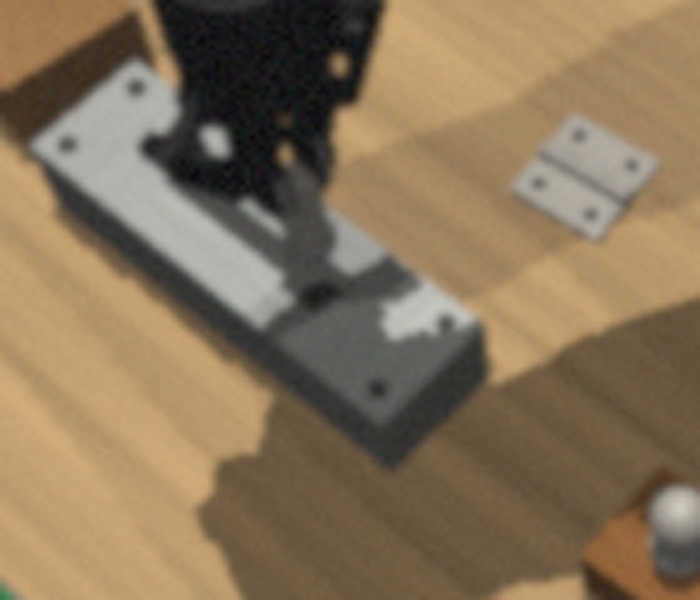

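View pics/top5.png

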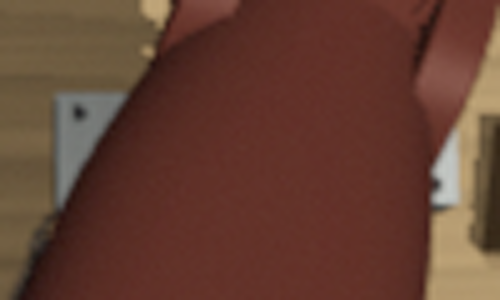

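The picture shows the pin upright in the jaws above the dark mouth, at crop (320,293). The network's tip, (190,183), agrees with my projection, (191.5,182). I'll lower it onto the bar.

```bash
python3 -m handwheel '[{"gripper":-1,"delta_pos":[0.005,0.0005,0.0037],"roll":0},{"gripper":-1,"delta_pos":[0.007,0,0],"roll":0},{"gripper":-1,"delta_pos":[0.004,0,0],"roll":0},{"gripper":-1,"delta_pos":[0,0,0],"roll":0}]'
python3 -c "
from go import *
go([.5506,-.1515,.0866],0)
for i in range(1):pass"
```

```text
time: 9.7
ee_pos: [0.5526, -0.1533, 0.0977]
orientation: [0.503, 0.502, -0.499, 0.496]
wrist_force: [-0.2, 0.8, -1.4]
grip_width: 0.0172
tcp [ 0.5526 -0.1533  0.0977] t 9.7 tool-frame d mm [11.1 -2.  -1.7] world d [ -2.    1.8 -11.1]
jaw ang -0.2 tool z [-0.004 -1.    -0.009] x [-0.002  0.009 -1.   ] need d(jaw) 0.2
F [-0.17  0.78 -1.38] w 0.0172 q [-0.4   0.46 -0.18  0.93  0.01  1.17]
```

```bash
python3 -m handwheel '[{"gripper":-1,"delta_pos":[0.005,-0.002,-0.001],"roll":0},{"gripper":-1,"delta_pos":[0.004,0,0],"roll":0},{"gripper":-1,"delta_pos":[0,0,0],"roll":0}]'
python3 -c "
from go import *
go([.5506,-.1515,.0866],0)"
python3 -m handwheel '[{"gripper":-1,"delta_pos":[0.002,0,0],"roll":0},{"gripper":-1,"delta_pos":[0,0,0],"roll":0}]'
python3 -c "
from go import *
go([.5506,-.1515,.0866],0)"
```

```text
time: 10.07
ee_pos: [0.5504, -0.1521, 0.0881]
orientation: [0.503, 0.502, -0.499, 0.496]
wrist_force: [0.2, 0.5, -1.3]
grip_width: 0.0171
tcp [ 0.5504 -0.1521  0.0881] t 10.075 tool-frame d mm [ 1.5  0.2 -0.5] world d [ 0.2  0.6 -1.5]
jaw ang -0.2 tool z [-0.004 -1.    -0.009] x [-0.002  0.01  -1.   ] need d(jaw) 0.2
F [ 0.16  0.5  -1.35] w 0.0171 q [-0.4   0.47 -0.2   0.9   0.01  1.17]
time: 10.32
ee_pos: [0.5507, -0.1522, 0.0863]
orientation: [0.503, 0.502, -0.499, 0.496]
wrist_force: [0.5, -0.1, -0.3]
grip_width: 0.0171
tcp [ 0.5507 -0.1522  0.0863] t 10.325 tool-frame d mm [-0.3 -0.1 -0.7] world d [-0.1  0.7  0.3]
jaw ang -0.2 tool z [-0.003 -1.    -0.009] x [-0.002  0.009 -1.   ] need d(jaw) 0.2
F [ 0.5  -0.14 -0.31] w 0.0171 q [-0.4   0.47 -0.21  0.9   0.01  1.17]
```

```bash
python3 -m handwheel '[{"gripper":-1,"delta_pos":[0.0015,0,0],"roll":0},{"gripper":-1,"delta_pos":[0,0,0],"roll":0}]'
python3 -m handwheel '[{"gripper":-1,"delta_pos":[0.0015,0,0],"roll":0},{"gripper":-1,"delta_pos":[0,0,0],"roll":0}]'
python3 -c "
from go import *
go([.5507,-.18,.0835],0)"
```

```text
time: 10.58
ee_pos: [0.5509, -0.1523, 0.0852]
orientation: [0.503, 0.502, -0.499, 0.497]
wrist_force: [-1.6, 0.6, 1.4]
grip_width: 0.0166
time: 10.82
ee_pos: [0.5509, -0.1523, 0.0841]
orientation: [0.503, 0.501, -0.499, 0.497]
wrist_force: [-0.5, 1.2, 3.6]
grip_width: 0.0176
tcp [ 0.5509 -0.1523  0.0841] t 10.825 tool-frame d mm [ 0.3 -0.1 27.7] world d [ -0.2 -27.7  -0.6]
jaw ang -0.2 tool z [-0.004 -1.    -0.009] x [-0.001  0.009 -1.   ] need d(jaw) 0.2
F [-0.47  1.2   3.62] w 0.0176 q [-0.4   0.47 -0.21  0.89  0.01  1.17]
```

```bash
python3 -m handwheel '[{"gripper":-1,"delta_pos":[0.0005,0,0.004],"roll":0},{"gripper":-1,"delta_pos":[0.0003,0,0.004],"roll":0},{"gripper":-1,"delta_pos":[0,0,0.003],"roll":0}]'
python3 -c "
from go import *
go([.5507,-.18,.0835],0)"
python3 -m handwheel '[{"gripper":-1,"delta_pos":[0,0,0.003],"roll":0},{"gripper":-1,"delta_pos":[0,0,0.003],"roll":0}]'
python3 -c "
from go import *
go([.5507,-.18,.0835],0)"
```

```text
time: 11.2
ee_pos: [0.5512, -0.1624, 0.0834]
orientation: [0.504, 0.502, -0.498, 0.496]
wrist_force: [0.0, 4.1, 3.9]
grip_width: 0.0169
tcp [ 0.5512 -0.1624  0.0834] t 11.2 tool-frame d mm [-0.3 -0.5 17.6] world d [ -0.5 -17.6   0.1]
jaw ang -0.1 tool z [-0.002 -1.    -0.012] x [ 0.     0.012 -1.   ] need d(jaw) 0.1
F [0.02 4.07 3.9 ] w 0.0169 q [-0.42  0.48 -0.2   0.9   0.01  1.15]
time: 11.45
ee_pos: [0.5516, -0.1686, 0.0834]
orientation: [0.504, 0.502, -0.497, 0.497]
wrist_force: [0.2, 4.1, 4.7]
grip_width: 0.0173
tcp [ 0.5516 -0.1686  0.0834] t 11.45 tool-frame d mm [-0.2 -0.8 11.4] world d [ -0.9 -11.4   0.1]
jaw ang -0.1 tool z [-0.002 -1.    -0.012] x [ 0.001  0.012 -1.   ] need d(jaw) 0.1
F [0.25 4.11 4.68] w 0.0173 q [-0.43  0.48 -0.2   0.9   0.01  1.14]
```

```bash
python3 -m handwheel '[{"gripper":-1,"delta_pos":[0,-0.0008,0.003],"roll":0},{"gripper":-1,"delta_pos":[0,-0.0003,0.003],"roll":0},{"gripper":-1,"delta_pos":[0,0,0.003],"roll":0}]'
python3 -c "
from go import *
go([.5507,-.18,.0835],0)"
python3 -m handwheel '[{"gripper":-1,"delta_pos":[0,0,0.003],"roll":0},{"gripper":-1,"delta_pos":[0,0,0.002],"roll":0}]'
python3 -c "
from go import *
go([.5507,-.18,.0835],0)"
```

```text
time: 11.82
ee_pos: [0.5508, -0.1783, 0.0834]
orientation: [0.504, 0.502, -0.497, 0.497]
wrist_force: [0.8, 4.2, 3.6]
grip_width: 0.0174
tcp [ 0.5508 -0.1783  0.0834] t 11.825 tool-frame d mm [-0.1 -0.1  1.7] world d [-0.1 -1.7  0.1]
jaw ang -0.1 tool z [-0.002 -1.    -0.012] x [ 0.002  0.012 -1.   ] need d(jaw) 0.1
F [0.78 4.22 3.62] w 0.0174 q [-0.45  0.48 -0.19  0.9   0.01  1.13]
time: 12.08
ee_pos: [0.5507, -0.1837, 0.0834]
orientation: [0.504, 0.502, -0.497, 0.497]
wrist_force: [0.4, 2.7, 4.9]
grip_width: 0.0169
tcp [ 0.5507 -0.1837  0.0834] t 12.075 tool-frame d mm [-0.1 -0.  -3.7] world d [-0.   3.7  0.1]
jaw ang -0.1 tool z [-0.002 -1.    -0.012] x [ 0.002  0.012 -1.   ] need d(jaw) 0.1
F [0.43 2.68 4.95] w 0.0169 q [-0.45  0.49 -0.19  0.9   0.01  1.12]
```

```bash
cat > chk.py <<'E'
import sys,numpy as np
from cell import state
s=state();F=s['wrist_force'];p=s['ee_pos'];print('t',round(s['time'],2),'p',np.round(p*1000,1),'raily',round((p[1]+.1985)*1000,1),'F',np.round(F,1))
sys.exit(1 if (F[2]<1.5 or F[1]>7 or abs(F[0])>5) else 0)
E
m(){ python3 chk.py || exit; }
python3 -m handwheel '[{"gripper":-1,"delta_pos":[0,0,0.0025],"roll":0},{"gripper":-1,"delta_pos":[0,0,0.002],"roll":0}]' >/dev/null; m
python3 -m handwheel '[{"gripper":-1,"delta_pos":[0,0,0.0025],"roll":0},{"gripper":-1,"delta_pos":[0,0,0.002],"roll":0}]' >/dev/null; m
python3 -m handwheel '[{"gripper":-1,"delta_pos":[0,0,0.0025],"roll":0},{"gripper":-1,"delta_pos":[0,0,0.002],"roll":0}]' >/dev/null; m
python3 -m handwheel '[{"gripper":-1,"delta_pos":[0,0,0.0025],"roll":0},{"gripper":-1,"delta_pos":[0,0,0.002],"roll":0}]' >/dev/null; m
```

```text
t 12.32 p [ 550.6 -188.7   83.3] raily 9.8 F [-0.9  4.   5.1]
t 12.57 p [ 550.6 -193.8   83.2] raily 4.7 F [-1.   2.   3.3]
t 12.82 p [ 550.  -199.3   82.4] raily -0.8 F [ 1.3  2.3 -1.2]
```

The upward force vanished at rail y ≈ -1 mm, so the foot is over the socket. I'll hold and check.

```bash
python3 -m handwheel '[{"gripper":-1,"delta_pos":[0,0,0],"roll":0}]' >/dev/null; python3 chk.py
python3 -m handwheel '[{"gripper":-1,"delta_pos":[0.0015,0,0],"roll":0}]' >/dev/null; python3 chk.py
```

```text
t 12.95 p [ 549.8 -199.3   82.1] raily -0.8 F [ 0.9  1.4 -0.6]
t 13.07 p [ 549.8 -199.1   80.5] raily -0.6 F [0.4 2.5 1.1]
```

```bash
python3 -m handwheel '[{"gripper":-1,"delta_pos":[0.002,0,0],"roll":0}]' >/dev/null; python3 chk.py
python3 -m handwheel '[{"gripper":-1,"delta_pos":[0.0015,0,0],"roll":0}]' >/dev/null; python3 chk.py
```

```text
t 13.2 p [ 549.7 -198.9   78.3] raily -0.4 F [-0.1  1.9  1.2]
t 13.32 p [ 549.7 -198.8   76.7] raily -0.3 F [0.6 1.6 1. ]
```

```bash
python3 -m handwheel '[{"gripper":-1,"delta_pos":[0.002,0,0],"roll":0}]' >/dev/null; python3 chk.py
python3 -m handwheel '[{"gripper":-1,"delta_pos":[0.0015,0,0],"roll":0}]' >/dev/null; python3 chk.py
python3 -m handwheel '[{"gripper":-1,"delta_pos":[0.0005,0,0],"roll":0}]' >/dev/null; python3 chk.py
```

```text
t 13.45 p [ 549.7 -198.7   74.5] raily -0.2 F [0.7 2.1 0.9]
t 13.57 p [ 549.6 -198.5   72.9] raily -0.0 F [0.3 2.3 0.5]
t 13.7 p [ 549.6 -198.4   72.2] raily 0.1 F [-0.2  1.9  0.1]
```

```bash
python3 -m handwheel '[{"gripper":-1,"delta_pos":[0.0007,0,0],"roll":0},{"gripper":-1,"delta_pos":[0,0,0],"roll":0}]' >/dev/null; python3 chk.py
python3 -m handwheel '[{"gripper":-1,"delta_pos":[0.0006,0,0],"roll":0},{"gripper":-1,"delta_pos":[0,0,0],"roll":0}]' >/dev/null; python3 chk.py
python3 -m handwheel '[{"gripper":-1,"delta_pos":[0.0005,0,0],"roll":0},{"gripper":-1,"delta_pos":[0,0,0],"roll":0}]' >/dev/null; python3 chk.py
```

```text
t 13.95 p [ 549.6 -198.4   71.5] raily 0.1 F [-0.6  2.8  0.4]
t 14.2 p [ 549.6 -198.4   71.1] raily 0.1 F [-0.   2.6  0.7]
t 14.45 p [ 549.7 -198.4   71. ] raily 0.1 F [-0.4  3.4  1.7]
```

```bash
python3 -m handwheel '[{"gripper":-1,"delta_pos":[0.0008,0,-0.0005],"roll":0},{"gripper":-1,"delta_pos":[0,0,0],"roll":0}]' >/dev/null; python3 chk.py
python3 -m handwheel '[{"gripper":-1,"delta_pos":[0.0008,0,0],"roll":0},{"gripper":-1,"delta_pos":[0,0,0],"roll":0}]' >/dev/null; python3 chk.py
python3 -c "
from h import *
save('scene','pics/s6.png',(130,130,250,230),6)"
```

```text
t 14.7 p [ 549.8 -198.4   70.9] raily 0.1 F [-1.1  2.6  3.7]
t 14.95 p [ 549.8 -198.4   70.9] raily 0.1 F [-1.3  3.1  3.8]
```

View pics/s6.png

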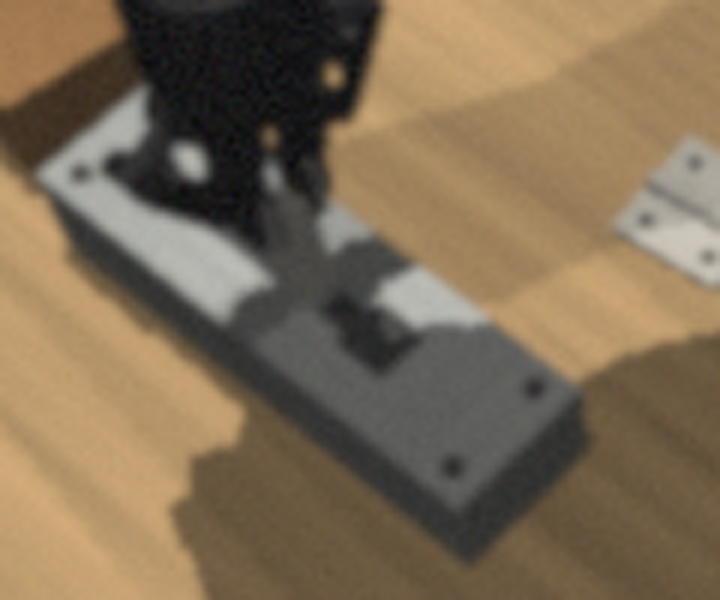

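The pin has bottomed: z stays at 70.9 mm while the force rises to about 4 N, against 70.6 expected. The collar sits on the cover at crop (295,290). I'll release.

```bash
python3 -m handwheel '[{"gripper":-0.4,"delta_pos":[0,0,0],"roll":0},{"gripper":0,"delta_pos":[0,0,0],"roll":0},{"gripper":0.3,"delta_pos":[0,0,0],"roll":0},{"gripper":0.3,"delta_pos":[0,0,0],"roll":0},{"gripper":0.3,"delta_pos":[0,0,0],"roll":0}]'
python3 chk.py
python3 -c "
from go import *
go([.5498,-.1984,.18],0)"
```

```text
time: 15.62
ee_pos: [0.55, -0.1998, 0.0702]
orientation: [0.503, 0.501, -0.499, 0.497]
wrist_force: [0.3, 0.3, 0.6]
grip_width: 0.0554
t 15.62 p [ 550.  -199.8   70.2] raily -1.3 F [0.3 0.3 0.6]
tcp [ 0.55   -0.1998  0.0702] t 15.625 tool-frame d mm [-109.8   -0.2   -2.2] world d [ -0.2   1.4 109.8]
jaw ang -0.2 tool z [-0.004 -1.    -0.008] x [ 0.     0.008 -1.   ] need d(jaw) 0.2
F [0.25 0.25 0.58] w 0.0554 q [-0.48  0.51 -0.19  0.88  0.01  1.1 ]
```

Released and free of force. I'll go straight up, then swing away to get a clear view.

```bash
python3 -m handwheel '[{"gripper":0.3,"delta_pos":[-0.01,0,0],"roll":0},{"gripper":0.3,"delta_pos":[-0.02,0,0],"roll":0},{"gripper":0.3,"delta_pos":[-0.03,0,0],"roll":0},{"gripper":0.3,"delta_pos":[-0.03,0,0],"roll":0},{"gripper":0.3,"delta_pos":[-0.03,0,0],"roll":0},{"gripper":0.3,"delta_pos":[-0.03,-0.05,0],"roll":0},{"gripper":0.3,"delta_pos":[0,-0.055,0],"roll":0},{"gripper":0.3,"delta_pos":[0,-0.055,0],"roll":0},{"gripper":0.3,"delta_pos":[0,-0.05,0],"roll":0},{"gripper":0.3,"delta_pos":[0,0,0],"roll":0}]'
python3 -c "
from h import *
save('scene','pics/s7.png',s=1.5);save('top','pics/t7.png',s=1.5)
ims={n:grab_frame(n) for n in('top','scene')}; pickle.dump(ims,open('ims7.pkl','wb'))
f=lambda i:cv2.resize(i,(400,400),interpolation=cv2.INTER_CUBIC)
cv2.imwrite('pics/c7.png',np.hstack([f(ims['scene'][150:210,150:210]),f(ims['top'][140:200,275:335])])[:,:,::-1])"
```

```text
time: 16.88
ee_pos: [0.3354, -0.2006, 0.2306]
orientation: [0.503, 0.499, -0.499, 0.5]
wrist_force: [0.5, -0.1, -0.0]
grip_width: 0.0554
```

View pics/c7.png

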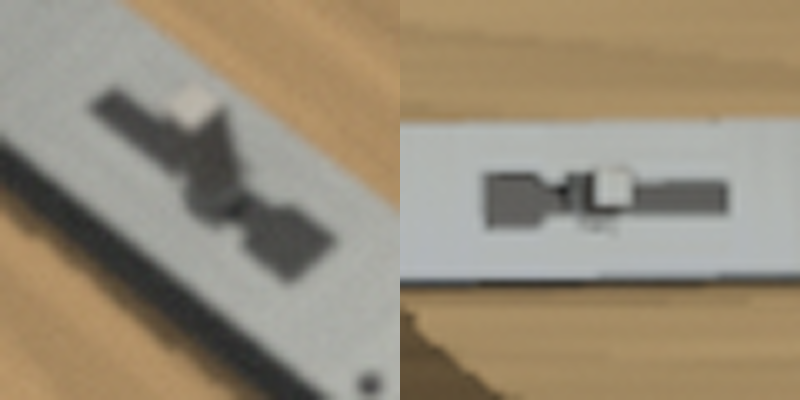

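View pics/s7.png

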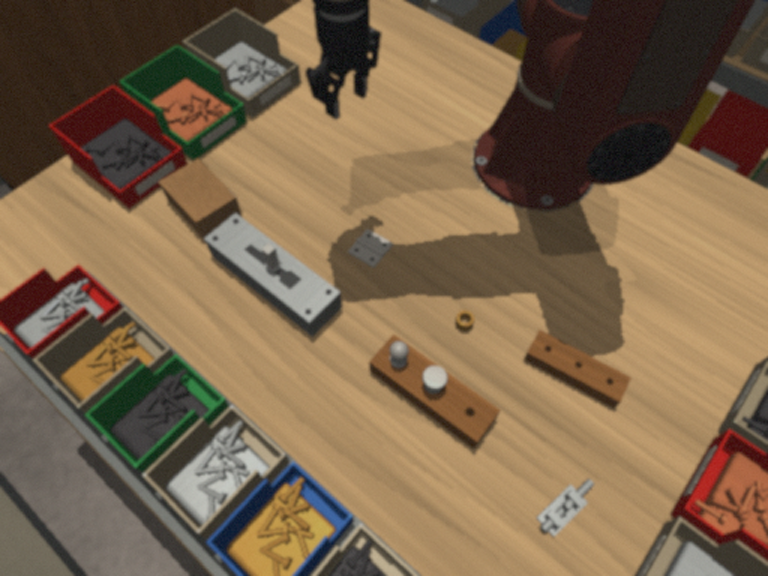

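View pics/t7.png

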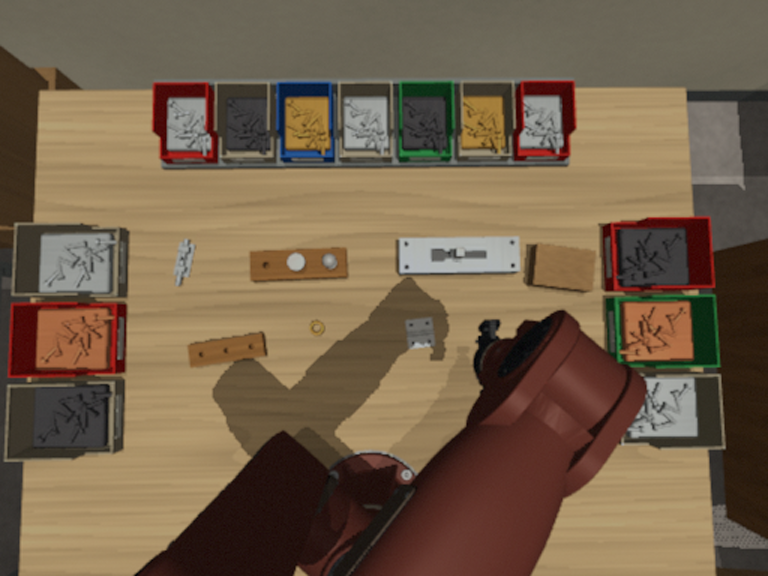

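The pin stands in the slot, with its head at scene ≈(179,165) and top ≈(307,168). The other pins and loose parts look unmoved. I'll verify home height and uprightness numerically.

Run:
```python
from fit2 import *
ims=pickle.load(open('ims7.pkl','rb'))
h=.009; sq=[(h,h),(h,-h),(-h,-h),(-h,h)]
def top(n,b):
    g=ims[n].astype(float).copy(); g=g[b[1]:b[3],b[0]:b[2]]
    # warm-white head vs bluish cover: use R-B and brightness
    v=(g[...,0]-g[...,2]); return g,v
for n,b in(('scene',(172,158,186,176)),('top',(300,160,314,176))):
    g,v=top(n,b); w=np.clip((v-np.median(v[0]))-8,0,None); print(n); 
    ys,xs=np.mgrid[b[1]:b[3],b[0]:b[2]]; print('warm centroid',(w*xs).sum()/w.sum(),(w*ys).sum()/w.sum(),w.max())
    for z in(.111,.116,.121): print(z,proj(n,[.5498,-.199,z]))
    print('collar',proj(n,[.5498,-.199,.061]))
circ=[(.014*np.cos(t),.014*np.sin(t)) for t in np.linspace(0,2*np.pi,32)]
o=[]
for n,b in(('scene',(150,150,210,210)),('top',(275,140,335,200))):
    c=cv2.resize(ims[n][b[1]:b[3],b[0]:b[2]],(400,400),interpolation=cv2.INTER_CUBIC).copy(); k=400/60
    for pts in(T([.5498,-.199,0],sq,.111),T([.5498,-.199,0],circ,.061)):
        q=np.array([(proj(n,x)-b[:2]+.5)*k for x in pts]).round().astype(np.int32); cv2.polylines(c,[q],True,(255,0,0),1)
    o.append(c)
cv2.imwrite('pics/c8.png',np.hstack(o)[:,:,::-1])
for n in('top','scene'): print(n,[(np.round(m['position'],1).tolist(),round(m['conf'],2)) for m in mark_of(n,'pin_grip')],proj(n,[.5498,-.199,.086]))
```

```text
scene
warm centroid 183.411316648531 159.11860718171926 33.5
0.111 [176.05915086 163.65704855]
0.116 [175.72385518 162.50238961]
0.121 [175.38561433 161.3375884 ]
collar [179.25823326 174.67373991]
top
warm centroid nan nan 0.0
0.111 [308.67450549 167.44934847]
0.116 [308.92675801 167.21740373]
0.121 [309.18120444 166.9834417 ]
collar [306.26666085 169.66334775]
top [([303.7, 169.4], 0.48)] [307.44517937 168.57970676]
scene [([179.1, 171.0], 0.64)] [177.69276947 169.28274672]<stdin>:10: RuntimeWarning: invalid value encountered in scalar divide
```

View pics/c8.png

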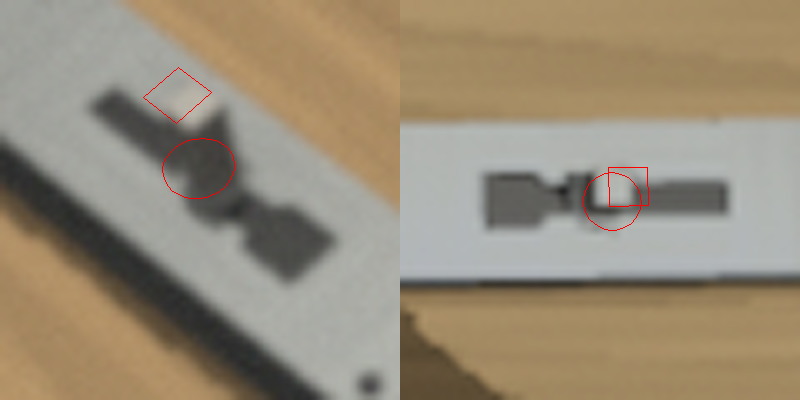

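The pin sits about 7 mm further +y than the TCP was, so it slid or turned between the pads along y. I need to measure its tilt and height properly.

Run:
```python
from h import *
acc={'top':[],'scene':[]}
for i in range(6):
    for n in acc: acc[n].append(grab_frame(n).astype(float))
ims={n:np.mean(a,0) for n,a in acc.items()}; pickle.dump(ims,open('ims8.pkl','wb'))
o=[]
for n,(u,v) in(('scene',(180,170)),('top',(305,168))):
    c=ims[n][v-14:v+14,u-14:u+14]; c=np.clip((c-40)*1.5,0,255).astype(np.uint8); o.append(cv2.resize(c,(400,400),interpolation=cv2.INTER_CUBIC))
cv2.imwrite('pics/c9.png',np.hstack(o)[:,:,::-1])
```

```text
(no output)
```

View pics/c9.png

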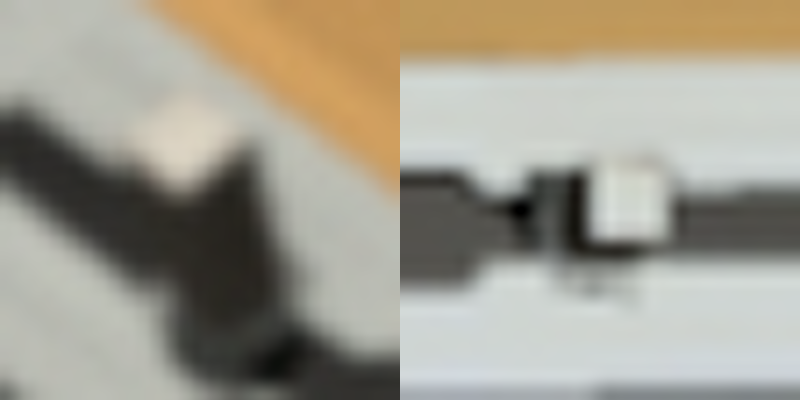

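Run:
```python
from h import *
for z in(.101,.106,.111,.116,.121): print(z,ray('top',(306.5,167.5),z)[:2],ray('scene',(178.5,165.6),z)[:2])
print('collar scene',ray('scene',(181.7,178.2),.061))
from fit2 import T
circ=[(.014*np.cos(t),.014*np.sin(t)) for t in np.linspace(0,2*np.pi,32)];h=.009; sq=[(h,h),(h,-h),(-h,-h),(-h,h)]
ims=pickle.load(open('ims8.pkl','rb'))
for y in(-.190,-.193):
  o=[]
  for n,(u,v) in(('scene',(180,170)),('top',(305,168))):
    c=ims[n][v-14:v+14,u-14:u+14]; c=np.clip((c-40)*1.5,0,255).astype(np.uint8); c=cv2.resize(c,(400,400),interpolation=cv2.INTER_CUBIC);k=400/28
    for pts in(T([.5508,y,0],sq,.111),T([.5508,y,0],circ,.061),T([.5508,y,0],circ,.056),T([.5508,y,0],sq,.061)):
        q=np.array([(proj(n,x)-[u-14,v-14]+.5)*k for x in pts]).round().astype(np.int32); cv2.polylines(c,[q],True,(255,0,0),1)
    o.append(c)
  cv2.imwrite(f'pics/d{-int(y*1000)}.png',np.hstack(o)[:,:,::-1])
```

```text
0.101 [ 0.55113382 -0.19378507] [ 0.54618295 -0.19634311]
0.106 [ 0.55042105 -0.19301764] [ 0.54806817 -0.19324595]
0.111 [ 0.54970828 -0.19225021] [ 0.54995339 -0.19014878]
0.116 [ 0.54899551 -0.19148278] [ 0.55183861 -0.18705162]
0.121 [ 0.54828274 -0.19071535] [ 0.55372382 -0.18395446]
collar scene [ 0.5533254  -0.18634946  0.061     ]
```

View pics/d193.png

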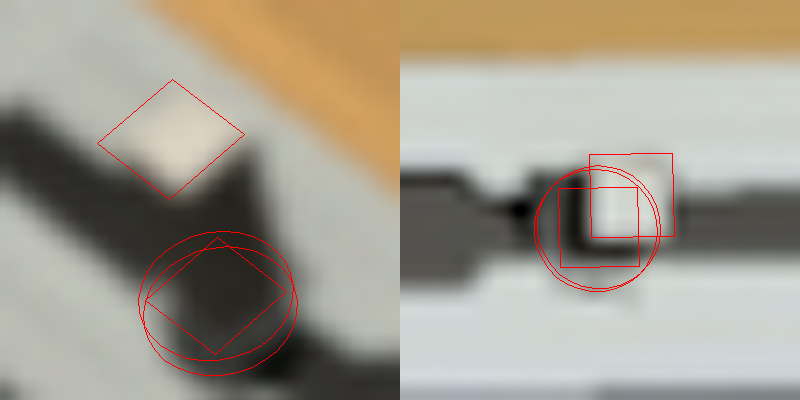

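View pics/d190.png

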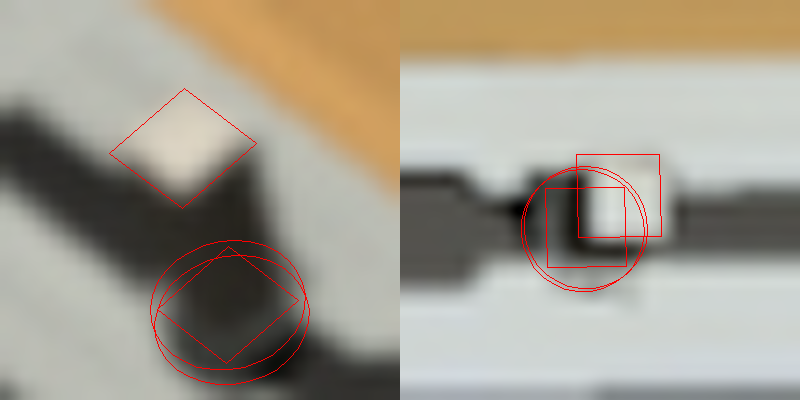

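The triangulated head top is at (0.550, -0.191, ≈0.110). Home would be z = 0.111, and standing on the bar would be about 0.127. The collar sits at y ≈ -0.191, directly under the head, and the handle edge slopes match the upright model. So the pin is home and upright, and the loose parts are unmoved. I'll hand in.

```bash
python3 chk.py; python3 -c "
from cell import *
print(sign_off())"
```

```text
t 17.77 p [ 337.8 -201.   229.7] raily -2.5 F [-0.3 -0.3  0.3]
the job is handed in; nothing more can be done
None
```

The square-handled pin is in the lock rail's hidden socket, fully home and upright as far as I could measure, and I have handed the job in at about 17.8 s. I lifted it from the stand's +y hole, set its tip on the bar in the slot's wide end, and slid it along -y with about 5–6 N of pressure. It dropped into the socket with the gripper at rail y ≈ -1 mm. I pressed it down until the collar met the cover, let go and moved the arm clear.

**Seating:** while pressing, the height stopped at 70.9 mm (70.6 expected) as the reading rose to about 4 N. The highest I read during the whole job was 5.1 N, plus the pin's weight, against the 25 N limit.

**After release:** the head's top measured about 0.110 m (0.111 when home), with the collar under it. I put any tilt at no more than about 2°, because the cameras resolve only about 3 mm per pixel.

**Other parts:** by eye, the ball and disc pins and all the loose parts are where they were.

**One disagreement:** the pin now stands about 7 mm further +y than the gripper was when it let go. It most likely tilted in the pads during the slide, with the tip lagging, and straightened when released. I saw no sign of that tilt in the final pictures. The single-camera network points for the pin were also 2–4 pixels off my projection, made from where the gripper let go.

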